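# Open the guard, unlatch the print press tongue and hold it raised

## Task

Swing the press's clear guard right over by its yellow bar and lower it gently onto its stop, so that it stays open. Then pull the red latch grip sideways against its spring until the jaw is clear of the ball, and only then lift the tongue with it until its end is at least 5 cm higher than it was; finish while you still hold it raised and still, so that the print can be taken out. Leave the paint jar, the cup and the brush where they are.

Things in the scene. Friction and masses are not known exactly. Their poses are not given: they have to be found in the camera images.
- press: print press, fixed. Origin: on the table under the steel ball (40 mm wide, 45 to 75 mm above the table, flat underside). x axis: level along the blue tongue, from the ball to its pivot; y: sideways, the way the latch is pulled; z up; yaw within 0.4 rad. Plywood board 20 mm thick, x -80 to 300, y -150 to 140 mm. Two grey posts, 144 mm high, carry the guard at y = -123 mm
- guard (a joint): guard hinge, rad: 0 = shut, level over the latch; 1.9 = on its stop, leaning outwards past upright. About 0.2 kg, no spring or brake: below 1.57 it falls shut, beyond it falls onto the stop. It turns about the press's x axis: the bar rises and passes over to the press's -y side. Let go near upright it lands too hard: lower it in hand, the bar below 0.2 m/s at the stop
- guard_hinge (a point): middle of the guard's hinge line, 150 mm above the table, at x = 0, y = -115 mm of the press. Shut, the clear panel (100 mm wide, 4 mm thick) reaches 135 mm out towards the press's +y, 7 mm above the red grip. The point turns with the guard: x axis along the hinge line, y axis from hinge to bar
- guard_handle (a point): middle of the guard's yellow bar: round, 12 mm thick, parallel to the hinge line (press x), 175 mm from it. 88 mm are free between two 8 mm wide side arms; the panel's edge is 38 mm away. Can be pinched from above, fingers either side of it; it turns between the fingers as the guard swings
- latch (a joint): latch slide, m: 0 = home, jaw 8 mm in under the ball's flat underside; 0.018 = fully pulled, along the press's +y. Its spring takes 3 N at the start, 7 N at the end, and drives it home when let go. Beyond 0.009 the jaw is clear of the ball and the tongue can be lifted; less and the ball holds it down
- latch_grip (a point): where to hold the red latch grip, an upright block 24 mm (press x) x 14 mm (press y) x 44 mm high on the tongue over the ball. The point is on its centre line, 26 mm above the latch's steel slide plate, 18 mm below the block's top, 122 mm above the table at the start. The latch rides on the tongue and rises with it, so one grasp pulls and lifts
- tongue (a joint): tongue hinge, rad: 0 = down, coupled on the ball; grows as the latch end rises (0.21 = 50 mm up), limit 1.0. The tongue weighs 0.35 to 0.75 kg and drops when let go; lifting it by the red grip takes 2 to 5 N
- tongue_hinge (a point): middle of the tongue's pivot, 84 mm above the table, at x = 240 mm, y = 0 of the press. The axis is the press's y axis; the latch end swings up and towards the pivot's side
- coupler (a point): underside of the tongue's end directly over the ball, 240 mm from the pivot, 78 mm above the table at the start. The blue tongue is 40 mm wide and 12 mm thick
- paint_jar: bystander: closed green paint jar, 68 mm across, 85 mm high, standing beside the press; origin at the centre of its underside
- water_cup: bystander: open blue cup, 72 mm across, 85 mm high, standing beside the press; origin at the centre of its underside
- brush: bystander: paint brush 170 mm long, lying before the press; origin at the middle of its underside, x along it

How it is judged (in metres and radians):
On the way, in this order (a step that is already met when the one before it is completed fails the run):
1. the guard is open, at rest on its stop (value of joint guard above 1.8 rad and velocity of joint guard between -0.15 and 0.15 rad/s), for 0.2 s.
2. the latch is pulled clear of the ball while the tongue is still down (value of joint latch above 0.009 m and value of joint tongue below 0.03 rad and contact force between the fingers and latch above 1 N), for 0.1 s.
At the end, for the whole second after the job is handed in: The gripper holds the tongue (by its latch) with its end at least 48 mm above its coupled place (hinge above 0.2 rad) and still (under 0.1 rad/s), nothing else carrying it; the guard still open on its stop (above 1.75 rad); jar, cup and brush within 30 mm of where they stood (value of joint tongue above 0.2 rad and velocity of joint tongue between -0.1 and 0.1 rad/s and contact force between the fingers and tongue above 1 N and value of joint guard above 1.75 rad and contact force between each of paint_jar, water_cup, brush and tongue below 0.3 N and distance of each of paint_jar, water_cup, brush from where it was at the start of the episode below 0.03 m); the arm keeps its last pose, push and grip.
It fails at once if the guard slams onto its stop (faster than 1.2 rad/s there) (value of joint guard above 1.75 rad and velocity of joint guard above 1.2 rad/s).
It fails at once if the paint jar is moved or knocked over (distance of paint_jar from where it was at the start of the episode above 0.03 m or angle between paint_jar's own z axis and vertical above 0.5 rad).
It fails at once if the cup is moved or knocked over (distance of water_cup from where it was at the start of the episode above 0.03 m or angle between water_cup's own z axis and vertical above 0.5 rad).
It fails at once if the brush is moved or knocked over (distance of brush from where it was at the start of the episode above 0.03 m).
It also fails if it takes over 54 s, if anything falls off the work surface, if the arm or the gripper's body presses on something with over 40 N, if the wrist force passes 120 N, or if a joint passes its speed limit or range.

## Robot

A 6-joint arm with a two-finger parallel gripper is mounted at the origin on the work surface. World frame = base frame: x ahead of the robot, y to its left, z up, the work surface at z = 0. Lengths are in m, angles in degrees, forces in N, time in s.
With the tool pointing down it reaches from about 0.4 to 0.825 m from the base axis. Payload 7 kg.
Tool frame: the origin (TCP) lies midway between the tips of the shut fingers; the grasp point (between the pads) lies 19 mm behind it; z points along the fingers, y is the line along which they close (so a half turn about z gives the same grasp; the last joint's range is limited). The gripper opens to 88 mm and grips with 3 to 60 N. Pads are 19 mm wide; open, the fingers measure 130 mm over their backs; the gripper's body (78 mm by 193 mm) begins 47 mm behind the grasp point.
Start: joints at [82.053, 20.546, 0.682, 0, -70.136, -16.507], TCP at [0.279, 0.614, 0.227] pointing down, gripper open.
Joint ranges: [-176.03, 176.03], [-82.01, 121.73], [-58.28, 71.71], [-173.87, 95.51], [-174.79, -0.11], [-173.66, 173.66]. Speed limits (degrees/s): [136.94, 136.94, 172.46, 180, 180, 180].

## Interface

Orientations are given as [roll, pitch, yaw] about the fixed x, y, z axes, in that order (R = Rz(yaw) Ry(pitch) Rx(roll)).
In Python, from plant import telemetry, viewer, workorder gives the robot as it stands. The module is installed in compiled form; this text tells all that it offers.
- The arm moves only by the tool carry_out, never from a script. Its argument "rows" is a list of rows, each a list of 6 numbers: the shift along the tool's x, y, z in m, then the turn, a rotation vector about the tool's x, y, z in rad. In form: [[tx, ty, tz, ax, ay, az], ...]. A call has 1 to 8 rows; each row is the pose to reach, as a shift and turn from the pose commanded when the call began, along the tool's axes at that moment; what a row does not reach only later rows make up. A row lasts 1/8 s, in which the tool goes at most 62.5 mm and 10.7 degrees, less where a joint would pass 70% of its speed; a pose out of reach is approached as far as the arm can. A call with a gripper value outside its range is refused whole. "grip" is the gripper's target within -1 to 1 (fully open at 1, half-way at 0, shut at -1), set as the call begins (left out, the last holds). The fingers move at their own pace and stop on an object; the grip force is fixed at half the most. Time passes only in rows, so rows that repeat a pose let the fingers close. It gives the time, the measured TCP pose, the force, the opening and the grip force at its end, in the units of the state.
- telemetry.get_obs(): the state, without advancing time (a new reading comes with each control period).
- viewer.snapshot(name): name is "side" or "top"; returns the picture (420x560x3 uint8, red, green, blue); there is no depth.
- viewer.camera_info(name): a dict with "intrinsics" (3x3 intrinsics, pixels), "extrinsics" (4x4, takes a point from camera to world coordinates). Camera axes: x right, y down, z forward; pixel columns grow to the right and rows downward; lengths in m; the calibration is good to about 2 mm. A picture is of the moment at which its call begins. camera_info takes no time and is no camera call.
- workorder.close_job(): hands the job in; it is judged then, once.
The state is a dict: "clock": time; "joint_pos": joint angles; "qvel": joint speeds; "tau": joint torques, N m; "tool_pos": TCP position; "orientation": TCP orientation; "force": force on the tool from outside, world axes, zero at the start; "moment": the same for the moment, N m; "opening": finger opening in m; "gripper_force": force on a finger pad.
Only numpy, scipy, OpenCV 4.12 (cv2) and the standard library are available. Lean on these libraries where they do the work, as an engineer would, in place of code of your own. Each camera call takes 0.05 s, during which the arm holds its last target. There are 200 camera calls.

## Working session

There is one attempt and no reset: what is moved stays moved. The work goes in short steps, Python scripts to look and compute and a tool call to move; the robot and the scene stay as the last step left them, time stands still between calls to the robot, and variables do not carry over. Pictures are saved under pics/ and viewed, at most 10 in all, crops included, and the job is handed in when it is done.

Besides the shell and the picture viewer there is one more tool, called after "Request:" as name(argument=value, ...), one argument or row to a line, values as JSON. carry_out: Moves the arm, as the interface text tells. Its arguments: {"type":"object","properties":{"rows":{"type":"array"},"grip":{"type":"number"}},"required":["rows"]}

```bash
mkdir -p pics; python3 - <<'E'
from plant import telemetry, viewer
import cv2,numpy as np
for n in("side","top"):
    im=viewer.snapshot(n); cv2.imwrite(f"pics/{n}0.png",im[:,:,::-1])
    c=viewer.camera_info(n); print(n,np.round(c["intrinsics"],1).tolist(),np.round(c["extrinsics"],3).tolist())
print(telemetry.get_obs())
E
```

```text
side [[388.7, 0.0, 275.7], [0.0, 388.7, 208.6], [0.0, 0.0, 1.0]] [[0.965, -0.174, 0.199, 0.459], [-0.264, -0.651, 0.712, -0.505], [0.006, -0.739, -0.673, 0.622], [0.0, 0.0, 0.0, 1.0]]
top [[444.0, 0.0, 274.5], [0.0, 444.0, 210.3], [0.0, 0.0, 1.0]] [[-0.016, -0.999, 0.041, 0.535], [-1.0, 0.016, 0.004, 0.011], [-0.004, -0.041, -0.999, 1.042], [0.0, 0.0, 0.0, 1.0]]
{'clock': 0.1, 'joint_pos': array([ 8.20551660e+01,  2.05859628e+01,  6.38746992e-01, -1.86721025e-02,
       -7.01344042e+01, -1.65050886e+01]), 'qvel': array([-0.07360089, -0.03420374,  0.02810377,  0.12953514, -0.0076974 ,
        0.09855186]), 'tau': array([-1.38142637e-03, -5.84163308e+01,  2.93750918e+01,  7.01547951e+00,
        1.01764739e-02, -4.57030808e-05]), 'tool_pos': array([0.27923881, 0.61405517, 0.22572677]), 'orientation': array([ 1.79916756e+02, -6.35986200e-03, -2.44562755e+01]), 'force': array([ 0.68376294,  0.01258043, -1.35895846]), 'moment': array([-0.03346678,  0.03516499, -0.0112735 ]), 'gripper_force': 0.0, 'opening': 0.0875696720914135}
```

View pics/side0.png

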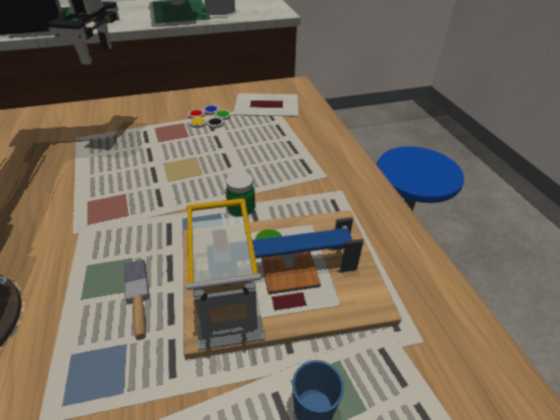

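View pics/top0.png

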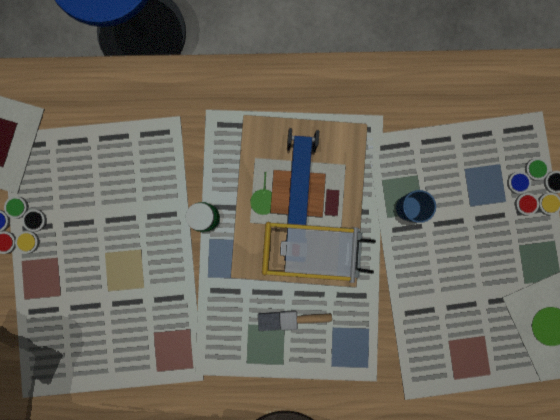

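Both views show the press with its x axis nearly along world +x. In the top view the yellow bar is at u≈267, v 222–277, the hinge posts at u≈360 and the tongue runs (297,235)–(302,140). The jar is at (203,217), the cup at (415,207) and the brush at (295,320).

```bash
cat > h.py <<'E'
import cv2,numpy as np
from plant import viewer
def ray(n,uv):
    c=viewer.camera_info(n);K=np.array(c["intrinsics"]);T=np.array(c["extrinsics"])
    d=T[:3,:3]@np.linalg.solve(K,[uv[0],uv[1],1]);return T[:3,3],d
def onz(n,uv,z):
    o,d=ray(n,uv);return (o+d*(z-o[2])/d[2])[:2]
def mask(n,im,lo,hi):
    return cv2.inRange(cv2.cvtColor(im,cv2.COLOR_BGR2HSV),np.array(lo),np.array(hi))
E
python3 - <<'E'
from h import *
np.set_printoptions(precision=4,suppress=True)
im=cv2.imread("pics/top0.png")
def roi(m,x0,x1,y0,y1):
    r=np.zeros_like(m);r[y0:y1,x0:x1]=m[y0:y1,x0:x1];return r
Y=roi(mask("top",im,(20,150,90),(35,255,255)),255,370,210,290)
bar=roi(Y,255,273,210,290); pts=np.argwhere(bar)[:,::-1].astype(float)
# bar centre per row
rows=[(bar[v].nonzero()[0].mean(),v) for v in range(210,290) if 2<=bar[v].sum()/255<=9]
P=np.array([onz("top",p,.15) for p in rows]);f=np.polyfit(P[:,0],P[:,1],1)
print("bar rows",rows[0],rows[-1],P[0],P[-1],"slope",f)
B=roi(mask("top",im,(100,120,40),(125,255,255)),280,320,130,240)
r=[(B[v].nonzero()[0].mean(),v) for v in range(145,218)]
P2=np.array([onz("top",p,.09) for p in r]);g=np.polyfit(P2[:,0],P2[:,1],1);print("tongue",g, P2[0],P2[-1])
ys=np.argwhere(Y);print("yellow ext",ys.min(0),ys.max(0))
for n,p in dict(c1=(243,116),c2=(367,124),c3=(232,280),c4=(358,287)).items(): print(n,onz("top",p,.02))
v=cv2.resize(im[100:300,190:390],(800,800),interpolation=cv2.INTER_CUBIC)
cv2.imwrite("pics/crop.png",cv2.resize(im[130:295,220:390],(700,600*165*700//(170*679) if 0 else 598),interpolation=cv2.INTER_CUBIC))
for n,uv in dict(jar=(203,217),cup=(415,207),brush=(295,320)).items(): print(n,onz("top",uv,.085 if n!="brush" else .01))
E
```

```text
bar rows (np.float64(269.0), 223) (np.float64(267.7142857142857), 274) [0.5458 0.0262] [0.444  0.0303] slope [-0.0886  0.0765]
tongue [-0.0912  0.018 ] [ 0.7137 -0.0465] [ 0.5585 -0.0319]
yellow ext [222 262] [280 352]
c1 [0.797  0.0851]
c2 [ 0.7734 -0.2024]
c3 [0.4183 0.1151]
c4 [ 0.3981 -0.1728]
jar [0.5618 0.1695]
cup [ 0.5762 -0.2878]
brush [ 0.3234 -0.028 ]
```

View pics/crop.png

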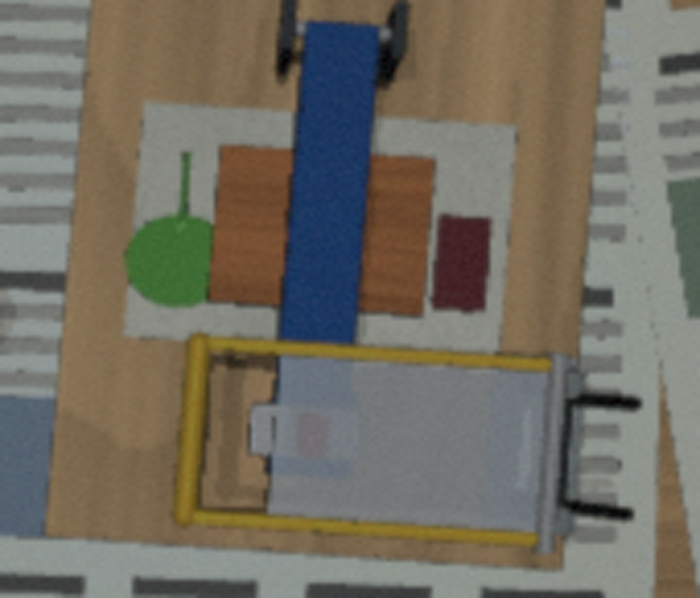

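```bash
cat >> h.py <<'E'
from scipy.spatial.transform import Rotation as R
from plant import telemetry
O=np.array([.489,-.0275,0]);YAW=-.09
def press(): return R.from_euler("z",YAW)
def state():
    s=telemetry.get_obs();r=R.from_euler("xyz",s["orientation"],degrees=True)
    p=press().inv().apply(s["tool_pos"]-O)
    print("t %.2f"%s["clock"],"press tcp",p.round(4),"ori",s["orientation"].round(2),"F",press().inv().apply(s["force"]).round(1),"open %.4f"%s["opening"],"gf %.1f"%s["gripper_force"]);return s,r
def row(p,tilt=0,tx=0):
    "row to reach press-frame TCP p, tool down, tilted about press y by tilt"
    s,r=state();w=O+press().apply(p)
    rt=press()*R.from_euler("y",tilt)*R.from_euler("x",np.pi)
    print(p,np.r_[r.inv().apply(w-s["tool_pos"]),(r.inv()*rt).as_rotvec()].round(4).tolist())
E
python3 - <<'E'
from h import *
row([0,.0615,.205])
print(press().inv().apply(np.r_[onz("top",(296,249.2),.14),0]-O))
E
```

```text
t 0.10 press tcp [-0.2666  0.6201  0.2257] ori [ 1.7992e+02 -1.0000e-02 -2.4460e+01] F [ 0.7  0.1 -1.4] open 0.0876 gf 0.0
[0, 0.0615, 0.205] [0.4362, 0.4391, 0.0214, 0.0015, 0.0001, -0.3368]
[0.00303018 0.00026943 0.        ]
```

Request:
carry_out(
  rows=[
    [0.05,0.05,0,0,0,-0.04],
    [0.1,0.1,0,0,0,-0.08],
    [0.14,0.14,0,0,0,-0.12],
    [0.18,0.18,0,0,0,-0.16],
    [0.22,0.22,0,0,0,-0.2],
    [0.26,0.26,0,0,0,-0.24],
    [0.3,0.3,0.005,0,0,-0.28],
    [0.34,0.34,0.01,0,0,-0.337],
  ],
  grip=-0.43,
)

```text
clock: 1.1
tool_pos: [0.4484, 0.1624, 0.2165]
orientation: [-180.0, -0.0, -5.0]
force: [1.1, -0.4, 0.0]
opening: 0.0255
gripper_force: 0.0
```

```bash
python3 -c "
from h import *
row([0,.0615,.205])"
```

```text
t 1.10 press tcp [-0.0575  0.1855  0.2165] ori [-1.7998e+02 -1.0000e-02 -5.0300e+00] F [ 1.1 -0.3  0. ] open 0.0255 gf 0.0
[0, 0.0615, 0.205] [0.0573, 0.1241, 0.0115, -0.0003, -0.0002, 0.0022]
```

Request:
carry_out(
  rows=[
    [0.02,0.04,0.003,0,0,0],
    [0.04,0.08,0.006,0,0,0],
    [0.057,0.115,0.01,0,0,0],
    [0.057,0.124,0.011,0,0,0],
    [0.057,0.124,0.011,0,0,0],
  ],
)

```text
clock: 1.72
tool_pos: [0.4934, 0.0351, 0.2053]
orientation: [180.0, 0.0, -5.2]
force: [0.6, -0.2, 0.1]
opening: 0.025
gripper_force: 0.0
```

```bash
python3 - <<'E'
from h import *
row([0,.0615,.131])
a=viewer.snapshot("side")[:,:,::-1];b=viewer.snapshot("top")[:,:,::-1]
f=lambda i,x,y:cv2.resize(i[y:y+140,x:x+130],(390,420),interpolation=cv2.INTER_CUBIC)
cv2.imwrite("pics/pre.png",np.hstack([f(a,150,150),f(b,220,180)]))
E
```

```text
t 1.73 press tcp [-0.0012  0.0628  0.2053] ori [ 1.7999e+02  4.0000e-02 -5.2200e+00] F [ 0.6 -0.1  0.1] open 0.0250 gf 0.0
[0, 0.0615, 0.131] [0.0013, 0.0013, 0.0743, 0.0002, 0.0007, -0.0012]
```

View pics/pre.png

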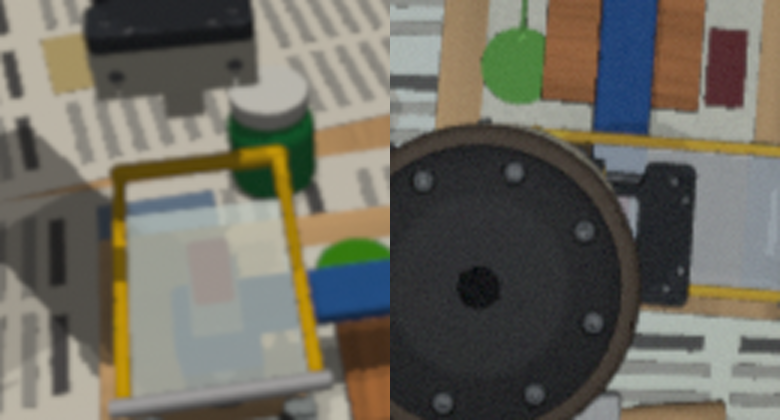

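The side crop shows the finger tips at (185,105), over the bar's middle and in line with it. Descending.

Request:
carry_out(
  rows=[
    [0.001,0.001,0.02,0,0,0],
    [0.001,0.001,0.03,0,0,0],
    [0.001,0.001,0.038,0,0,0],
    [0.001,0.001,0.046,0,0,0],
    [0.001,0.001,0.053,0,0,0],
    [0.001,0.001,0.06,0,0,0],
    [0.001,0.001,0.06,0,0,0],
  ],
)

```text
clock: 2.7
tool_pos: [0.4944, 0.0343, 0.145]
orientation: [180.0, 0.1, -5.2]
force: [-0.7, 0.7, 0.1]
opening: 0.0251
gripper_force: 0.0
```

```bash
python3 -c "
from h import *
row([0,.0615,.131])"
```

```text
t 2.70 press tcp [-1.00e-04  6.20e-02  1.45e-01] ori [ 1.7997e+02  5.0000e-02 -5.1600e+00] F [-0.8  0.6  0.1] open 0.0251 gf 0.0
[0, 0.0615, 0.131] [0.0002, 0.0005, 0.014, 0.0005, 0.0009, 0.0]
```

No contact; finish descending, then close.

Request:
carry_out(
  rows=[
    [0,0,0.005,0,0,0],
    [0,0,0.01,0,0,0],
    [0,0,0.014,0,0,0],
    [0,0,0.014,0,0,0],
  ],
)

```text
clock: 3.2
tool_pos: [0.4945, 0.0344, 0.1312]
orientation: [180.0, 0.0, -5.1]
force: [-0.9, 0.5, -0.2]
opening: 0.0253
gripper_force: 0.0
```

Request:
carry_out(
  rows=[
    [0,0,0,0,0,0],
    [0,0,0,0,0,0],
    [0,0,0,0,0,0],
    [0,0,0,0,0,0],
  ],
  grip=-1,
)

```text
clock: 3.7
tool_pos: [0.4944, 0.032, 0.1317]
orientation: [179.8, 0.0, -5.1]
force: [3.6, -13.9, -1.1]
opening: 0.0111
gripper_force: 30.0
```

```bash
python3 - <<'E'
from h import *
state()
# arc displacement in tool axes (x=press x, y=-press y, z=down)
for a in np.arange(0,1.95,.1): print("%.2f"%a,[0,round(.175*(1-np.cos(a)),3),round(-.175*np.sin(a),3)])
E
```

```text
t 3.70 press tcp [1.000e-04 5.980e-02 1.317e-01] ori [ 1.7978e+02  4.0000e-02 -5.1400e+00] F [  4.8 -13.5  -1.1] open 0.0111 gf 30.0
0.00 [0, np.float64(0.0), np.float64(-0.0)]
0.10 [0, np.float64(0.001), np.float64(-0.017)]
0.20 [0, np.float64(0.003), np.float64(-0.035)]
0.30 [0, np.float64(0.008), np.float64(-0.052)]
0.40 [0, np.float64(0.014), np.float64(-0.068)]
0.50 [0, np.float64(0.021), np.float64(-0.084)]
0.60 [0, np.float64(0.031), np.float64(-0.099)]
0.70 [0, np.float64(0.041), np.float64(-0.113)]
0.80 [0, np.float64(0.053), np.float64(-0.126)]
0.90 [0, np.float64(0.066), np.float64(-0.137)]
1.00 [0, np.float64(0.08), np.float64(-0.147)]
1.10 [0, np.float64(0.096), np.float64(-0.156)]
1.20 [0, np.float64(0.112), np.float64(-0.163)]
1.30 [0, np.float64(0.128), np.float64(-0.169)]
1.40 [0, np.float64(0.145), np.float64(-0.172)]
1.50 [0, np.float64(0.163), np.float64(-0.175)]
1.60 [0, np.float64(0.18), np.float64(-0.175)]
1.70 [0, np.float64(0.198), np.float64(-0.174)]
1.80 [0, np.float64(0.215), np.float64(-0.17)]
1.90 [0, np.float64(0.232), np.float64(-0.166)]
```

Bar held (opening 11 mm). Now swing along the arc, taking out the 2 mm y offset.

Request:
carry_out(
  rows=[
    [0,0.002,-0.009,0,0,0],
    [0,0.004,-0.022,0,0,0],
    [0,0.006,-0.035,0,0,0],
    [0,0.01,-0.052,0,0,0],
    [0,0.016,-0.068,0,0,0],
    [0,0.023,-0.084,0,0,0],
    [0,0.033,-0.099,0,0,0],
    [0,0.043,-0.113,0,0,0],
  ],
)

```text
clock: 4.7
tool_pos: [0.4908, -0.0076, 0.2461]
orientation: [-179.9, -0.0, -5.1]
force: [-1.6, 4.2, -0.5]
opening: 0.0114
gripper_force: 30.0
```

```bash
python3 -c "
from h import *
state()"
```

```text
t 4.70 press tcp [1.000e-04 2.000e-02 2.461e-01] ori [-1.7986e+02 -5.0000e-02 -5.1200e+00] F [-2.   4.  -0.5] open 0.0114 gf 30.0
```

Request:
carry_out(
  rows=[
    [0,0.012,-0.013,0,0,0],
    [0,0.025,-0.024,0,0,0],
    [0,0.039,-0.034,0,0,0],
    [0,0.055,-0.043,0,0,0],
    [0,0.071,-0.05,0,0,0],
    [0,0.087,-0.056,0,0,0],
    [0,0.104,-0.059,0,0,0],
    [0,0.122,-0.062,0,0,0],
  ],
)

```text
clock: 5.7
tool_pos: [0.4798, -0.1305, 0.308]
orientation: [-180.0, -0.1, -5.1]
force: [0.7, 0.4, -1.8]
opening: 0.0109
gripper_force: 30.0
```

```bash
python3 -c "
from h import *
state()"
```

```text
t 5.70 press tcp [ 1.000e-04 -1.035e-01  3.080e-01] ori [-1.7998e+02 -8.0000e-02 -5.1200e+00] F [ 0.6  0.5 -1.8] open 0.0109 gf 30.0
```

Request:
carry_out(
  rows=[
    [0,0.009,0,0,0,0],
    [0,0.0175,0,0,0,0],
    [0,0.026,0,0,0,0],
    [0,0.035,0.001,0,0,0],
    [0,0.0435,0.0025,0,0,0],
    [0,0.052,0.004,0,0,0],
    [0,0.0585,0.006,0,0,0],
    [0,0.064,0.0075,0,0,0],
  ],
)

```text
clock: 6.7
tool_pos: [0.474, -0.1939, 0.2986]
orientation: [-180.0, 0.0, -5.2]
force: [-0.5, 1.3, 1.4]
opening: 0.0109
gripper_force: 30.0
```

Request:
carry_out(
  rows=[
    [0,0.002,0.001,0,0,0],
    [0,0.004,0.0015,0,0,0],
    [0,0.006,0.002,0,0,0],
    [0,0.008,0.003,0,0,0],
    [0,0.008,0.003,0,0,0],
  ],
)

```text
clock: 7.32
tool_pos: [0.4737, -0.199, 0.2968]
orientation: [-179.8, -0.1, -5.1]
force: [-4.9, 16.1, 11.4]
opening: 0.0108
gripper_force: 30.0
```

```bash
python3 -c "
from h import *
s,_=state();p=press().inv().apply(s['tool_pos']-O);print(np.arctan2(p[2]+.019-.15,p[1]+.115))"
```

```text
t 7.33 press tcp [ 2.000e-04 -1.722e-01  2.968e-01] ori [-1.7976e+02 -6.0000e-02 -5.0800e+00] F [-6.4 15.6 11.4] open 0.0108 gf 30.0
1.9030434698151641
```

On its stop (16 N reaction). Relieve the load, release, rise.

Request:
carry_out(
  rows=[
    [0,-0.002,-0.001,0,0,0],
    [0,-0.002,-0.001,0,0,0],
  ],
)

```text
clock: 7.58
tool_pos: [0.4736, -0.1989, 0.2969]
orientation: [-179.9, 0.0, -5.1]
force: [-2.5, 6.8, 1.9]
opening: 0.0109
gripper_force: 30.0
```

Request:
carry_out(
  rows=[
    [0,0,0,0,0,0],
    [0,0,0,0,0,0],
    [0,0,0,0,0,0],
    [0,0,0,0,0,0],
  ],
  grip=-0.3,
)

```text
clock: 8.07
tool_pos: [0.4737, -0.1998, 0.297]
orientation: [180.0, 0.0, -5.2]
force: [-0.1, -0.6, 0.4]
opening: 0.0304
gripper_force: 0.0
```

Request:
carry_out(
  rows=[
    [0,0,-0.01,0,0,0],
    [0,0,-0.025,0,0,0],
    [0,0,-0.045,0,0,0],
    [0,0,-0.06,0,0,0],
    [0,0,-0.06,0,0,0],
  ],
)

```text
clock: 8.7
tool_pos: [0.4743, -0.1997, 0.3587]
orientation: [180.0, -0.2, -5.1]
force: [-0.3, -0.2, 0.2]
opening: 0.0306
gripper_force: 0.0
```

```bash
python3 - <<'E'
from h import *
row([0,0.005,.33])
cv2.imwrite("pics/open.png",viewer.snapshot("side")[:,:,::-1])
E
```

```text
t 8.70 press tcp [ 0.0008 -0.1728  0.3587] ori [ 1.80e+02 -1.60e-01 -5.14e+00] F [-0.2 -0.3  0.2] open 0.0306 gf 0.0
[0, 0.005, 0.33] [-0.0008, -0.1778, 0.0287, 0.0001, -0.0029, 0.0003]
```

View pics/open.png

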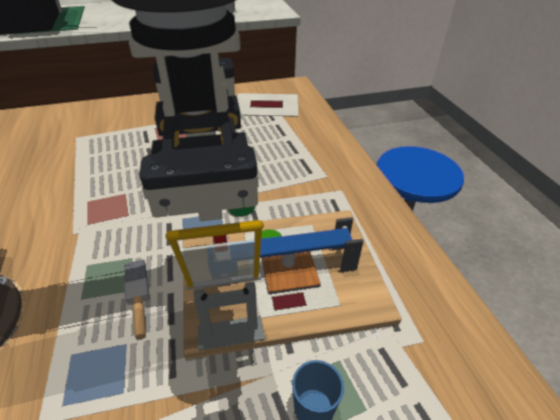

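Guard is leaning open (bar at (217,229)), gripper is free above it. Move over the red grip.

Request:
carry_out(
  rows=[
    [0,-0.03,0,0,0,0],
    [0,-0.07,0,0,0,0],
    [0,-0.11,0,0,0,0],
    [0,-0.15,0.01,0,0,0],
    [0,-0.175,0.04,0,0,0],
    [0,-0.178,0.08,0,0,0],
    [0,-0.178,0.12,0,0,0],
    [0,-0.178,0.14,0,0,0],
  ],
  grip=0.36,
)

```text
clock: 9.75
tool_pos: [0.4879, -0.0224, 0.214]
orientation: [179.9, 0.2, -5.1]
force: [1.2, -0.0, -0.0]
opening: 0.0595
gripper_force: 0.0
```

```bash
python3 - <<'E'
from h import *
row([0.002,0.002,.104])
a=viewer.snapshot("side")[:,:,::-1]
cv2.imwrite("pics/pre2.png",cv2.resize(a[120:320,120:370],None,fx=3,fy=3,interpolation=cv2.INTER_CUBIC))
E
```

```text
t 9.75 press tcp [-0.0016  0.005   0.214 ] ori [179.93   0.23  -5.14] F [ 1.2  0.1 -0. ] open 0.0595 gf 0.0
[0.002, 0.002, 0.104] [0.004, 0.0028, 0.11, 0.0011, 0.004, 0.0003]
```

View pics/pre2.png

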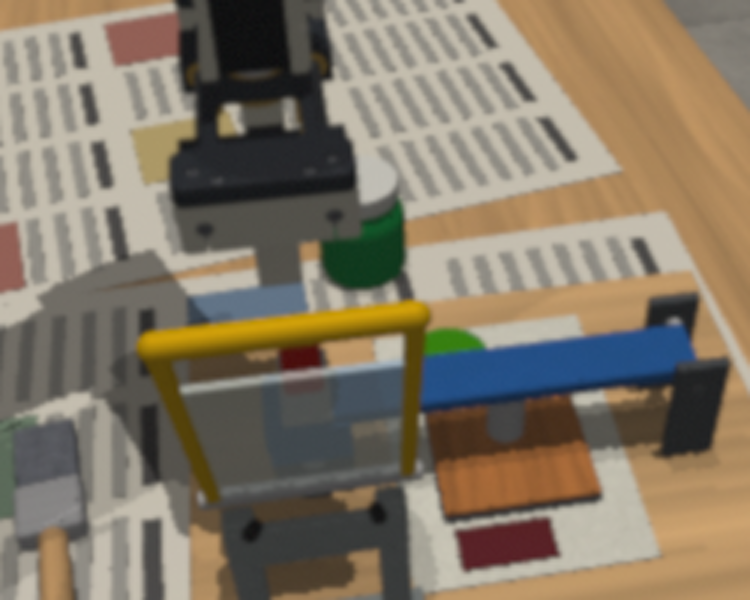

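The red grip is at crop (300,360), below the finger at (280,270). Check its position with the side ray.

```bash
python3 - <<'E'
from h import *
im=cv2.imread("pics/open.png")
a=cv2.resize(cv2.imread("pics/pre2.png"),None,fx=1/3,fy=1/3,interpolation=cv2.INTER_AREA)
h=cv2.cvtColor(a,cv2.COLOR_BGR2HSV);m=((h[...,0]<8)|(h[...,0]>172))&(h[...,1]>70)
m[:110]=0;m[135:]=0;m[:,:85]=0;m[:,125:]=0
ys,xs=m.nonzero();print(xs.min()+120,xs.max()+120,ys.min()+120,ys.max()+120)
uv=(xs.mean()+120,ys.mean()+120)
# ray meets near (-y) face plane y=-0.007 in press frame
for x in (xs.min()+119.5,uv[0],xs.max()+120.5):
    o,d=ray("side",(x,uv[1]));o=press().inv().apply(o-O);d=press().inv().apply(d);print((o+d*(-.007-o[1])/d[1]).round(4))
E
```

```text
213 226 236 243
[-0.0111 -0.007   0.1319]
[ 0.0007 -0.007   0.1297]
[ 0.0127 -0.007   0.1275]
```

Request:
carry_out(
  rows=[
    [0.001,0.001,0.02,0,0.002,0],
    [0.003,0.003,0.045,0,0.004,0],
    [0.003,0.003,0.065,0,0.004,0],
    [0.003,0.003,0.08,0,0.004,0],
    [0.003,0.003,0.092,0,0.004,0],
    [0.003,0.003,0.102,0,0.004,0],
    [0.003,0.003,0.109,0,0.004,0],
    [0.003,0.003,0.109,0,0.004,0],
  ],
)

```text
clock: 10.8
tool_pos: [0.4921, -0.0256, 0.1077]
orientation: [180.0, -0.2, -5.1]
force: [-0.9, -0.3, 0.1]
opening: 0.0598
gripper_force: 0.0
```

Request:
carry_out(
  rows=[
    [0,0,0,0,0,0],
    [0,0,0,0,0,0],
    [0,0,0,0,0,0],
    [0,0,0,0,0,0],
    [0,0,0,0,0,0],
  ],
  grip=-1,
)

```text
clock: 11.42
tool_pos: [0.4923, -0.0258, 0.1081]
orientation: [180.0, -0.2, -5.1]
force: [0.9, -3.4, -0.1]
opening: 0.0156
gripper_force: 1.8
```

```bash
python3 -c "
from h import *
state()"
```

```text
t 11.43 press tcp [0.0032 0.002  0.1081] ori [179.98  -0.23  -5.14] F [ 1.2 -3.3 -0.1] open 0.0156 gf 1.8
```

Request:
carry_out(
  rows=[
    [0,0,0,0,0,0],
    [0,0,0,0,0,0],
    [0,0,0,0,0,0],
  ],
)

```text
clock: 11.8
tool_pos: [0.4923, -0.0258, 0.1081]
orientation: [180.0, -0.2, -5.1]
force: [0.8, -3.4, 1.4]
opening: 0.0137
gripper_force: 30.0
```

Request:
carry_out(
  rows=[
    [0,-0.002,0,0,0,0],
    [0,-0.005,0,0,0,0],
    [0,-0.008,0,0,0,0],
    [0,-0.011,0,0,0,0],
    [0,-0.014,0,0,0,0],
    [0,-0.015,0,0,0,0],
    [0,-0.015,0,0,0,0],
    [0,-0.015,0,0,0,0],
  ],
)

```text
clock: 12.8
tool_pos: [0.4937, -0.0109, 0.1081]
orientation: [180.0, -0.2, -5.1]
force: [0.5, -6.2, 2.3]
opening: 0.0138
gripper_force: 30.0
```

```bash
python3 - <<'E'
from h import *
state()
cv2.imwrite("pics/pull.png",viewer.snapshot("side")[:,:,::-1])
# lift arc in tool axes: press x, -y, -z; tool origin rel. pivot
r=np.array([0.002-.24,.108-.084])
for a in np.arange(.03,.271,.03):
    c,s=np.cos(a),np.sin(a); p=np.array([c*r[0]+s*r[1],-s*r[0]+c*r[1]])-r
    print(round(a,2),p[0].round(4),(-p[1]).round(4))
E
```

```text
t 12.80 press tcp [0.0031 0.017  0.1081] ori [179.96  -0.22  -5.13] F [ 1.  -6.2  2.3] open 0.0138 gf 30.0
0.03 0.0008 -0.0071
0.06 0.0019 -0.0142
0.09 0.0031 -0.0213
0.12 0.0046 -0.0283
0.15 0.0063 -0.0353
0.18 0.0081 -0.0422
0.21 0.0102 -0.0491
0.24 0.0125 -0.0559
0.27 0.015 -0.0626
```

Spring force 6.2 N means latch ≈14 mm pulled, tongue still down. Lift on the arc, turning with it.

Request:
carry_out(
  rows=[
    [0.0003,0,-0.0035,0,-0.015,0],
    [0.001,0,-0.007,0,-0.03,0],
    [0.002,0,-0.014,0,-0.06,0],
    [0.003,0,-0.021,0,-0.09,0],
    [0.0045,0,-0.028,0,-0.12,0],
    [0.006,0,-0.035,0,-0.15,0],
    [0.008,0,-0.042,0,-0.18,0],
    [0.009,0,-0.0455,0,-0.195,0],
  ],
)

```text
clock: 13.85
tool_pos: [0.5026, -0.0118, 0.1533]
orientation: [179.9, 11.0, -5.2]
force: [1.2, -7.0, -3.6]
opening: 0.0142
gripper_force: 30.0
```

```bash
python3 -c "
from h import *
state()"
```

```text
t 13.85 press tcp [0.0121 0.0168 0.1533] ori [179.93  11.02  -5.16] F [ 1.8 -6.9 -3.6] open 0.0142 gf 30.0
```

Request:
carry_out(
  rows=[
    [0.0004,0,-0.0036,0,-0.015,0],
    [0.0008,0,-0.0072,0,-0.03,0],
    [0.0013,0,-0.0108,0,-0.045,0],
    [0.0019,0,-0.0144,0,-0.06,0],
    [0.0026,0,-0.018,0,-0.075,0],
    [0.0026,0,-0.018,0,-0.075,0],
    [0.0026,0,-0.018,0,-0.075,0],
    [0.0026,0,-0.018,0,-0.075,0],
  ],
)

```text
clock: 14.85
tool_pos: [0.5083, -0.0124, 0.1702]
orientation: [179.9, 15.3, -5.2]
force: [1.1, -7.1, -3.4]
opening: 0.0143
gripper_force: 30.0
```

```bash
python3 - <<'E'
from h import *
state()
cv2.imwrite("pics/lift.png",viewer.snapshot("side")[:,:,::-1])
E
```

```text
t 14.85 press tcp [0.0179 0.0168 0.1702] ori [179.93  15.27  -5.16] F [ 1.8 -6.9 -3.4] open 0.0143 gf 30.0
```

View pics/lift.png

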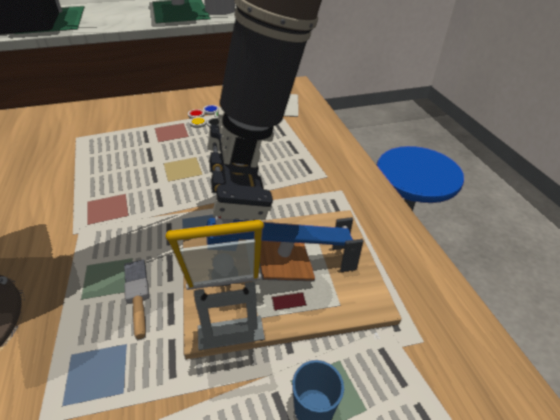

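The tongue is raised: its blue end is at (220,232) and the bare ball shows at (222,262). The guard is still open (bar at (217,230)), and the jar, cup and brush have not moved. I'm handing the job in.

```bash
python3 -c "
from plant import workorder
print(workorder.close_job())"
```

```text
the job is handed in; nothing more can be done
None
```

I handed the job in at about 15 s. The guard is open on its stop, the latch was pulled about 14 mm before lifting, and the gripper holds the tongue still at about 0.27 rad (roughly 6 cm up). The jar, cup and brush look unmoved. No verdict was returned.

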